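# Chocolate pop into the hot-chocolate maker, pulse dial held at third click

## Robot

A 6-joint arm with a two-finger parallel gripper is mounted at the origin on the work surface. World frame = base frame: x ahead of the robot, y to its left, z up, the work surface at z = 0. Lengths are in m, angles in rad, forces in N, time in s.
With the tool pointing down it reaches from about 0.3 to 0.75 m from the base axis. Payload 8.5 kg.
Tool frame: the origin (TCP) lies at the very end of the fingers, on their centre line; the grasp point (between the pads) lies 19 mm behind it (env.hold_point_z is the distance from the TCP to the grasp point, in m); x points along the fingers, y is the direction in which the jaws open and shut, and the axes are right-handed (so a half turn about x gives the same grasp; the last joint's range is limited). The gripper opens to 85 mm and grips with 20 to 120 N. Pads are 22 mm wide; open, the fingers measure 114 mm over their backs; the gripper's body (76 mm by 85 mm) begins 54 mm behind the grasp point. The pads swing forward as they close: fully open they stand 13 mm farther back than shut.
Start: joints at [-1.446, 0.381, 1.297, -0, 1.464, -0.215], TCP at [0.183, -0.519, 0.231] pointing down, gripper open.
Joint ranges: [-3.11, 3.11], [-0.89, 2.33], [0.22, 2.48], [-1.42, 4.56], [0.17, 2.85], [-2.88, 2.88]. Speed limits (rad/s): [2.39, 2.39, 3.14, 3.14, 3.14, 3.14].

## Interface

Orientations are given as a unit quaternion [x, y, z, w].
In Python, from bench import env, cams gives the robot as it stands.
- The arm moves only by the shell command python3 -m inch 'ROWS' [FORCE]. ROWS is JSON, one flat list of numbers, 7 for each row, row after row: the turn, a rotation vector about the tool's x, y, z in degrees, then the shift along the tool's x, y, z in m, then the finger opening in m, from 0 to 0.0854. In form: [rx, ry, rz, x, y, z, hand, rx, ry, rz, x, y, z, hand, ...]. A call has exactly 5 rows; each row shifts and turns the pose as measured when the row begins, along the tool's axes as they then stand; what a row does not reach is not made up. A row lasts 1/12 s, in which the tool goes at most 41.7 mm and 7.16 degrees, less where a joint would pass 70% of its speed; a pose out of reach is approached as far as the arm can. A call with a gripper value outside its range is refused whole. The fingers move at their own pace and stop on an object; FORCE is the grip in N (left out, the last holds). Time passes only in rows, so rows that do not move let the fingers close, or fill a call up. It gives the time, the measured TCP pose, the force and the opening at its end, in the units of the state.
- env.read_state(): the state, without advancing time (a new reading comes with each control period).
- cams.grab_frame(name): name is "side" or "top"; returns a dict with "color" (420x560x3 uint8, red, green, blue), "z_map" (420x560 float32, m along the optical axis (not along the pixel's ray), 0 where there is no reading), "K" (3x3 intrinsics, pixels), "k1" (the pictures are not rectified: a ray, as slopes to the right and down, at radius r is drawn at 1 + k1 r^2 times it, then the intrinsics apply), "R" (3x3) and "t" (3): a world point X has camera coordinates R X + t. Camera axes: x right, y down, z forward; pixel columns grow to the right and rows downward; lengths in m; the calibration is good to about 2 mm. A picture is of the moment at which its call begins.
- env.finish_job(): hands the job in, once; it reports no verdict.
The state is a dict: "clock": time; "q": joint angles; "dq": joint speeds; "effort": joint torques, N m; "ee_pos": TCP position; "tcp_rot": TCP orientation; "ft_force": force on the tool from outside, world axes, zero at the start; "moment": the same for the moment, N m; "opening": opening from 0.0 (shut) to 1.0 (fully open).
Only numpy, scipy, OpenCV 4.12 (cv2) and the standard library are available. Lean on these libraries where they do the work, as an engineer would, in place of code of your own. Each camera call takes 0.05 s, during which the arm holds its last target.

## Task

Lift the chocolate pop by its wooden stick out of the mould and stand it upright in the open jug of the hot-chocolate maker without dropping it, and let it go. Then turn the maker's spring-return dial clockwise past the first and second clicks to the third and keep holding it there: it springs back if let go, so finish while still holding the dial. Leave the two plain chocolates in the mould and everything else on the counter where they are.

Things in the scene. Friction and masses are not known exactly. Their poses are not given: they have to be found in the camera images.
- choc_pop: loose chocolate pop, about 25 to 50 g: a round dark chocolate block 36 mm in diameter and 22 mm high with an upright round wooden stick 10 mm in diameter and 100 mm long rising from the centre of its top (122 mm high in all). Origin: centre of the block's underside; z points up the stick. It starts upright in one of the three mould cavities (which one varies) and is the only chocolate with a stick
- stick_top (a point): centre of the top end of the pop's stick, 122 mm above the pop's underside
- mould: grey mould slab fixed to the counter, 190 mm (its x) by 75 mm (its y) by 22 mm high, with three open round cavities 40 mm in diameter and 17 mm deep in a row along its x axis at -60, 0 and +60 mm. Origin: centre of its underside
- maker: white hot-chocolate maker fixed to the counter: a plinth 140 mm (x) by 310 mm (y) by 20 mm high. At its y = +85 mm end stands a console block whose top is 45 mm above the counter and carries the black dial; at y = -80 mm stands the fixed open steel jug with a black handle towards +x reaching 83 mm from the jug's axis and lower than the rim. Origin: centre of the plinth's underside; its front faces -x
- jug_floor (a point): centre of the jug's inner floor, 25 mm above the counter. The jug is a straight round cylinder, 92 mm across outside, 86 mm inside, 70 mm deep inside
- jug_rim (a point): centre of the jug's mouth, 95 mm above the counter
- dial_grip (a point): point on the dial's vertical axis, 74 mm above the counter, in the middle of the dial's grip bar: an upright black bar 46 mm long (along this point's x), 14 mm thick (along its y), from 56 mm to 89 mm above the counter, on a black disc 48 mm in diameter. The point turns with the dial; a white line on the bar's top points along its -x, to the maker's front at joint 0
- dial (a joint): angle of the dial, rad: 0 at rest with the bar along the maker's x, growing clockwise seen from above. Clicks at 0.35 (20 degrees), 0.70 (40) and 1.05 (60), each with a tick on the console; a firm stop at 1.16. A spring always pulls it back to 0 (0.06 N m at rest to 0.10 at the third click; at most 0.13 N m is needed to turn it over the clicks); no click holds it against the spring
- puck_a: plain chocolate puck without a stick, 36 mm in diameter, 22 mm high, in another cavity; origin at its underside; leave it
- puck_b: second plain chocolate puck, the same; leave it
- mug: white mug, 80 mm across, 90 mm high, a bystander; origin at its underside
- jar_light: closed glass clip jar with white contents, 92 mm across, 95 mm high, a bystander; origin at its underside
- jar_dark: closed glass clip jar with dark contents, 92 mm across, 95 mm high, a bystander; origin at its underside
- tin: tin, 72 mm across, 90 mm high, a bystander; origin at its underside
- cup: white cup without handle, 72 mm across, 65 mm high, a bystander; origin at its underside
- spoon: metal spoon with a wooden handle, lying flat on the counter to the robot's left of the mould, a bystander
Mind the look-alikes: they are no part of the job. What is shaped like the choc_pop but turquoise is not meant. Leave any turquoise look-alike of the mould alone.

How it is judged:
By the outcome, as a careful person would: the job done as asked, in the order asked, and still so for the second after the job is handed in, while the arm keeps its last pose, push and grip.
It also fails if it takes over 59 s, if anything falls off the work surface, if the arm or the gripper's body presses on something with over 40 N, if the wrist force passes 120 N, or if a joint passes its speed limit or range.

## Working session

There is one attempt and no reset: what is moved stays moved. The work goes in short steps, Python scripts to look and compute and a shell command to move; the robot and the scene stay as the last step left them, time stands still between calls to the robot, and variables do not carry over. Pictures are saved under pics/ and viewed, and the job is handed in when it is done.

```bash
ls; mkdir -p pics
python3 - <<'E'
from bench import env,cams
import cv2,numpy as np
print(env.read_state(), env.hold_point_z)
for n in("top","side"):
    f=cams.grab_frame(n); np.savez(f"{n}0.npz",**f)
    cv2.imwrite(f"pics/{n}0.png",f["color"][:,:,::-1])
    print(n,f["K"],f["k1"],f["R"],f["t"])
E
```

```text
pics
{'clock': 0.0, 'q': array([-1.44627596e+00,  3.81183717e-01,  1.29823648e+00, -1.40353640e-05,
        1.46359670e+00, -2.15251326e-01]), 'dq': array([-0.00117548, -0.00044661, -0.00010852, -0.0005824 , -0.00041858,
        0.00052422]), 'effort': array([ 1.16570784e-03, -4.48467565e+01, -2.31281215e+01, -1.84169348e-04,
        4.72344036e-03,  2.43387228e-05]), 'ee_pos': array([ 0.18328282, -0.51826031,  0.23072656]), 'tcp_rot': array([ 0.69694496,  0.12005418, -0.69690915,  0.11904767]), 'ft_force': array([0.21491572, 0.53439237, 0.16059005]), 'moment': array([-0.04640762, -0.00791368,  0.01009615]), 'opening': 1.0019352286125982} 0.0187
top [[384.79861692   0.         276.87465591]
 [  0.         384.79861692 205.64144024]
 [  0.           0.           1.        ]] -0.08372605086287255 [[ 0.00931615 -0.99984915  0.01465898]
 [-0.9976118  -0.01029664 -0.06829842]
 [ 0.06843905 -0.01398769 -0.99755724]] [0.00334966 0.5451837  1.28642977]
side [[503.43019712   0.         283.72444653]
 [  0.         503.43019712 199.21614653]
 [  0.           0.           1.        ]] -0.07380332220477989 [[-0.99035622 -0.13821093  0.0096075 ]
 [-0.10181118  0.67899257 -0.72705129]
 [ 0.09396301 -0.72101792 -0.68651593]] [0.52543079 0.13969361 1.56427705]
```

View pics/top0.png

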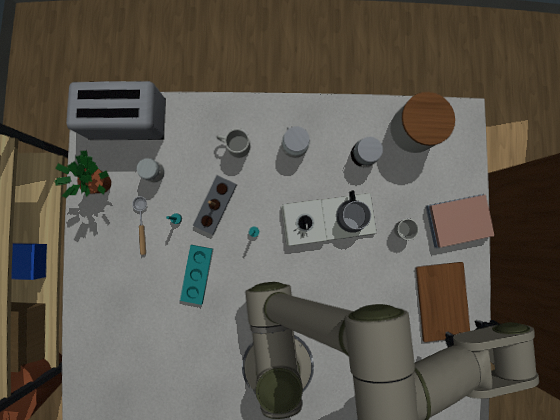

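View pics/side0.png

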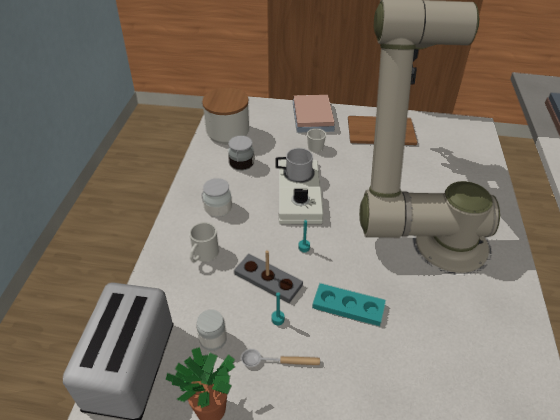

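The top picture shows the grey mould at about (215,205), with the stick at about (215,203) in the middle cavity. The turquoise pops at (175,218) and (253,232) and the turquoise mould at (197,275) are look-alikes. The maker has its dial at about (305,223) and its jug at about (353,215). Next I'll enlarge these and measure.

```bash
cat > h.py <<'E'
import numpy as np,cv2
def und(f,uv):
    uv=np.atleast_2d(np.array(uv,float)); K=f["K"]
    d=np.stack([(uv[:,0]-K[0,2])/K[0,0],(uv[:,1]-K[1,2])/K[1,1]],1)
    s=d.copy()
    for _ in range(20):
        s=d/(1+float(f["k1"])*(s**2).sum(1,keepdims=True))
    return s
def at_z(f,uv,z):  # world point on ray at height z
    s=und(f,uv); r=np.c_[s,np.ones(len(s))]@f["R"]; c=-f["R"].T@f["t"]
    return c+r*((z-c[2])/r[:,2])[:,None]
def cloud(f):
    h,w=f["z_map"].shape; u,v=np.meshgrid(np.arange(w),np.arange(h))
    s=und(f,np.c_[u.ravel(),v.ravel()]); Z=f["z_map"].ravel()[:,None]
    P=(np.c_[s,np.ones(len(s))]*Z-f["t"])@f["R"]
    P[Z[:,0]==0]=np.nan
    return P.reshape(h,w,3)
def proj(f,X):
    c=np.atleast_2d(X)@f["R"].T+f["t"]; s=c[:,:2]/c[:,2:]
    s=s*(1+float(f["k1"])*(s**2).sum(1,keepdims=True))
    return s*[f["K"][0,0],f["K"][1,1]]+[f["K"][0,2],f["K"][1,2]]
E
python3 - <<'E'
from h import *
t=dict(np.load("top0.npz"));s=dict(np.load("side0.npz"))
a=cv2.resize(t["color"][165:250,180:260],None,fx=5,fy=5,interpolation=cv2.INTER_CUBIC)
b=cv2.resize(t["color"][185:255,275:385],None,fx=3.6,fy=3.6,interpolation=cv2.INTER_CUBIC)
b=cv2.copyMakeBorder(b,0,a.shape[0]-b.shape[0],0,0,0)
cv2.imwrite("pics/topcrop.png",np.hstack([a,b])[:,:,::-1])
a=cv2.resize(s["color"][235:305,225:310],None,fx=4.5,fy=4.5,interpolation=cv2.INTER_CUBIC)
b=cv2.resize(s["color"][145:225,265:335],None,fx=4,fy=4,interpolation=cv2.INTER_CUBIC)
m=max(a.shape[0],b.shape[0])
p=lambda i:cv2.copyMakeBorder(i,0,m-i.shape[0],0,0,0)
cv2.imwrite("pics/sidecrop.png",np.hstack([p(a),p(b)])[:,:,::-1])
for n,f in(("top",t),("side",s)):
    P=cloud(f); np.set_printoptions(precision=3,suppress=True)
    x,y,z=P[...,0],P[...,1],P[...,2]
    # heights
    for name,uv in {"top":[(215,203),(304,223),(353,215),(290,230)],"side":[(267,252),(301,197),(299,160),(290,210)]}[n] and [(q,q) for q in {"top":[(215,203),(213,200),(304,223),(353,215),(290,230)],"side":[(267,252),(267,262),(301,193),(299,160),(290,210)]}[n]]:
        print(n,uv,P[uv[1],uv[0]])
E
```

```text
top (215, 203) [0.55  0.215 0.045]
top (213, 200) [0.561 0.225 0.026]
top (304, 223) [ 0.486 -0.078  0.087]
top (353, 215) [ 0.516 -0.25   0.024]
top (290, 230) [ 0.463 -0.035  0.043]
side (267, 252) [0.547 0.222 0.126]
side (267, 262) [0.547 0.226 0.087]
side (301, 193) [ 0.486 -0.078  0.079]
side (299, 160) [ 0.516 -0.289  0.042]
side (290, 210) [ 0.515 -0.034  0.041]
```

View pics/topcrop.png

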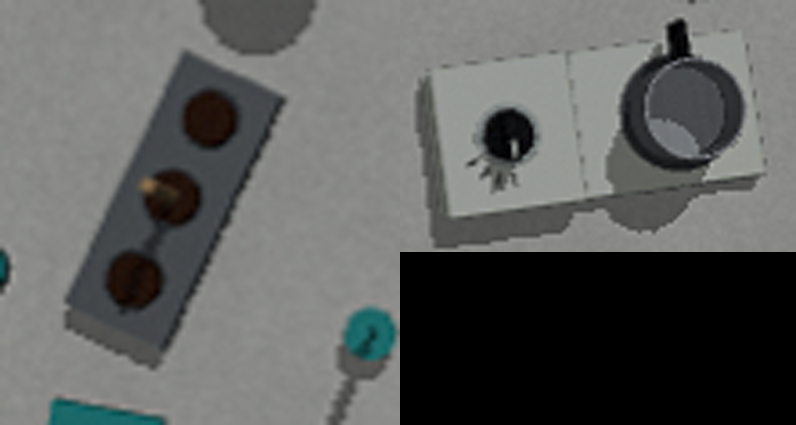

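View pics/sidecrop.png

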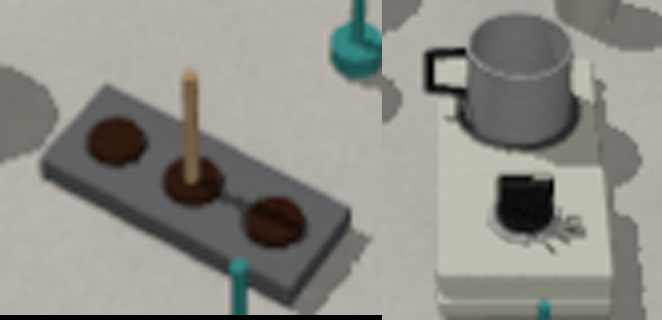

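The candidates are the brown-stick pop at top (209,202)/(215,204) and the turquoise pops at (175,218) and (253,232). The wooden stick in the brown chocolate in the middle cavity of the grey mould fits, and the crop confirms it.

Run:
```python
from h import *
from scipy.optimize import least_squares
np.set_printoptions(precision=4,suppress=True)
t=dict(np.load("top0.npz"));s=dict(np.load("side0.npz"))
def circ(p,r=None):
    g=least_squares(lambda q:np.hypot(p[:,0]-q[0],p[:,1]-q[1])-(q[2] if r is None else r),[*p.mean(0)[:2],.04],loss="soft_l1",f_scale=.002)
    return g.x,np.sqrt(np.mean(g.fun**2))
for n,f in(("top",t),("side",s)):
    P=cloud(f);x,y,z=P[...,0],P[...,1],P[...,2]
    j=P[(abs(x-.516)<.06)&(abs(y+.25)<.055)&(z>.086)&(z<.101)]; 
    print(n,"jug rim",len(j),circ(j),j[:,2].max())
    st=P[(abs(x-.547)<.02)&(abs(y-.222)<.02)&(z>.04)&(z<.14)]; 
    print("stick",len(st),st.mean(0)); 
    for lo in np.arange(.04,.13,.02):
        q=st[(st[:,2]>=lo)&(st[:,2]<lo+.02)]
        if len(q):print("  ",lo,len(q),q.mean(0),q[:,:2].std(0))
    d=P[(abs(x-.486)<.04)&(abs(y+.078)<.04)&(z>.082)&(z<.1)]
    if len(d)>4: print("dial",len(d),d.mean(0),cv2.minAreaRect(d[:,:2].astype(np.float32)*1000))
    m=P[(abs(x-.553)<.14)&(abs(y-.222)<.14)&(z>.017)&(z<.028)]
    print("mould",len(m),cv2.minAreaRect(m[:,:2].astype(np.float32)*1000),m[:,2].mean())
    m=P[(abs(x-.5)<.14)&(abs(y+.16)<.2)&(z>.013)&(z<.049)]
    print("maker",len(m),cv2.minAreaRect(m[:,:2].astype(np.float32)*1000))
    m=P[(abs(x-.49)<.1)&(abs(y+.08)<.1)&(z>.038)&(z<.049)]
    print("console",len(m),cv2.minAreaRect(m[:,:2].astype(np.float32)*1000),m[:,2].mean())
# cavities from dark puck pixels, top, puck tops at z~0.027
for n,f in(("top",t),("side",s)):
    P=cloud(f);g=f["color"].astype(int)
    mask=((g[...,0]-g[...,2]>12)&(g.sum(2)<170)&(abs(P[...,0]-.553)<.1)&(abs(P[...,1]-.222)<.1)).astype(np.uint8)
    k,l,stt,c=cv2.connectedComponentsWithStats(mask)
    for i in range(1,k):
        if stt[i,4]>25: print(n,"puck",c[i],stt[i,4],at_z(f,[c[i]],.027))
print("stick top px from top (209.5,202)",at_z(t,[(209.5,202.0)],.127), "side (267,251)",at_z(s,[(267,251.5)],.127))
```

```text
top jug rim 127 (array([ 0.5143, -0.2457,  0.0447]), np.float64(0.0037941989996860956)) 0.10015130528402696
stick 21 [0.5479 0.2171 0.1013]
   0.04 3 [0.5476 0.2155 0.0475] [0.0018 0.0006]
   0.06 2 [0.5464 0.2159 0.0708] [0.0019 0.001 ]
   0.07999999999999999 4 [0.5482 0.2163 0.09  ] [0.0032 0.0016]
   0.09999999999999999 3 [0.5462 0.2159 0.1094] [0.0015 0.001 ]
   0.12 9 [0.5489 0.2186 0.1284] [0.0029 0.0023]
dial 61 [ 0.49   -0.0822  0.088 ] ((490.3214416503906, -82.22821044921875), (43.504051208496094, 13.82388973236084), 8.388992309570312)
mould 1138 ((547.0768432617188, 219.09579467773438), (276.8721008300781, 200.56605529785156), 87.67081451416016) 0.02272985711500212
maker 3245 ((508.1198425292969, -165.98712158203125), (152.38552856445312, 311.3455505371094), 8.294989585876465)
console 1369 ((489.8031921386719, -82.24935150146484), (140.51461791992188, 130.1766815185547), 8.561885833740234) 0.0445918989386688
side jug rim 147 (array([ 0.5137, -0.2456,  0.045 ]), np.float64(0.0037550626125616385)) 0.09818273805463984
stick 78 [0.5477 0.2243 0.0909]
   0.04 12 [0.5471 0.225  0
[... 513 characters left out ...]
947882
maker 2051 ((507.0422668457031, -164.1947021484375), (152.06019592285156, 315.7746276855469), 8.535630226135254)
console 967 ((488.2608947753906, -81.86613464355469), (138.00527954101562, 139.12416076660156), 8.33084487915039) 0.043660014124137544
top puck [221.3671 188.3671] 79 [[0.6011 0.197  0.027 ]]
top puck [214.1795 204.2051] 78 [[0.5472 0.2202 0.027 ]]
top puck [206.2267 220.56  ] 75 [[0.4918 0.2459 0.027 ]]
side puck [250.505  265.8515] 101 [[0.6005 0.1982 0.027 ]]
side puck [267.4186 275.1279] 86 [[0.5465 0.2244 0.027 ]]
side puck [285.6972 283.8991] 109 [[0.4906 0.2476 0.027 ]]
stick top px from top (209.5,202) [[0.5469 0.22   0.127 ]] side (267,251) [[0.5468 0.2218 0.127 ]]
```

```bash
cat > st.py <<'E'
from bench import env
import numpy as np,sys
from scipy.spatial.transform import Rotation as Ro
np.set_printoptions(precision=4,suppress=True)
s=env.read_state();R=Ro.from_quat(s["tcp_rot"]).as_matrix()
def show(target=None):
    print("t",round(s["clock"],2),"pos",s["ee_pos"],"q",s["q"],"F",s["ft_force"],"M",s["moment"],"open mm",round(s["opening"]*85.4,1))
    print("x",R[:,0],"y",R[:,1],"z",R[:,2],"yaw of tool y deg",np.degrees(np.arctan2(R[1,1],R[0,1])))
    if target is not None: print("tool shift to target",R.T@(np.array(target)-s["ee_pos"]))
if __name__=="__main__":
    show([float(a) for a in sys.argv[1:4]] if len(sys.argv)>3 else None)
E
python3 st.py 0.547 0.2205 0.23
```

```text
t 0.1 pos [ 0.1833 -0.5183  0.2308] q [-1.4463  0.3811  1.2982 -0.      1.4636 -0.2152] F [-0.1687  0.6255  0.1596] M [ 0.0039 -0.0076  0.0736] open mm 85.2
x [-0.0002  0.0013 -1.    ] y [ 0.3332 -0.9428 -0.0013] z [-0.9428 -0.3332 -0.0003] yaw of tool y deg -70.53549054605054
tool shift to target [ 0.0017 -0.5754 -0.5891]
```

```bash
for i in 1; do python3 -m inch '[0,0,0,0,-0.028,-0.0285,0.04, 0,0,0,0,-0.028,-0.0285,0.04, 0,0,0,0,-0.028,-0.0285,0.04, 0,0,0,0,-0.028,-0.0285,0.04, 0,0,0,0,-0.028,-0.0285,0.04]' 30
python3 -m inch '[0,0,0,0,-0.028,-0.0285,0.04, 0,0,0,0,-0.028,-0.0285,0.04, 0,0,0,0,-0.028,-0.0285,0.04, 0,0,0,0,-0.028,-0.0285,0.04, 0,0,0,0,-0.028,-0.0285,0.04]'
done; python3 st.py 0.547 0.2205 0.23
```

```text
clock: 0.52
ee_pos: [0.2703, -0.3375, 0.2274]
tcp_rot: [-0.697, -0.118, 0.698, -0.114]
ft_force: [1.6, -0.5, 0.5]
opening: 0.47
clock: 0.93
ee_pos: [0.3608, -0.1497, 0.2275]
tcp_rot: [-0.697, -0.117, 0.698, -0.113]
ft_force: [1.3, -0.2, -0.6]
opening: 0.468
t 0.93 pos [ 0.3608 -0.1497  0.2275] q [-0.7011  0.103   1.695   0.0033  1.3497  0.5422] F [ 1.3413 -0.2306 -0.6367] M [-0.0247 -0.0743  0.0162] open mm 40.0
x [-0.0025  0.0064 -1.    ] y [ 0.321  -0.9471 -0.0069] z [-0.9471 -0.321   0.0003] yaw of tool y deg -71.2764907563582
tool shift to target [-0.0006 -0.2908 -0.2952]
```

```bash
python3 -m inch '[0,0,0,0,-0.028,-0.0285,0.04, 0,0,0,0,-0.028,-0.0285,0.04, 0,0,0,0,-0.028,-0.0285,0.04, 0,0,0,0,-0.028,-0.0285,0.04, 0,0,0,0,-0.028,-0.0285,0.04]'
python3 -m inch '[0,0,0,0,-0.028,-0.0285,0.04, 0,0,0,0,-0.028,-0.0285,0.04, 0,0,0,0,-0.028,-0.0285,0.04, 0,0,0,0,-0.028,-0.0285,0.04, 0,0,0,0,-0.020,-0.0200,0.04]'
python3 st.py 0.547 0.2205 0.23
```

```text
clock: 1.35
ee_pos: [0.4515, 0.0381, 0.2283]
tcp_rot: [-0.697, -0.117, 0.698, -0.112]
ft_force: [0.7, -0.9, -0.6]
opening: 0.466
clock: 1.77
ee_pos: [0.5369, 0.2168, 0.2276]
tcp_rot: [-0.696, -0.118, 0.699, -0.114]
ft_force: [-0.1, -0.9, 0.3]
opening: 0.466
t 1.77 pos [0.5369 0.2168 0.2276] q [0.1763 0.4356 1.2189 0.0069 1.4912 1.417 ] F [-0.1083 -0.8959  0.3309] M [-0.0328  0.0015 -0.0234] open mm 39.8
x [-0.0052  0.0061 -1.    ] y [ 0.3236 -0.9462 -0.0074] z [-0.9462 -0.3236  0.0029] yaw of tool y deg -71.12111537062015
tool shift to target [-0.0024 -0.0003 -0.0108]
```

```bash
cat >> st.py <<'E'
    if len(sys.argv)>4:
        a=np.radians(float(sys.argv[4])); y=np.array([np.cos(a),np.sin(a),0]);x=np.array([0,0,-1.])
        D=np.c_[x,y,np.cross(x,y)]; print("rotvec deg",np.degrees(Ro.from_matrix(R.T@D).as_rotvec()))
E
python3 -m inch '[0,0,0,0,0,-0.0108,0.04, 0,0,0,0,0,0,0.04,0,0,0,0,0,0,0.04,0,0,0,0,0,0,0.04,0,0,0,0,0,0,0.04]'
python3 st.py 0.547 0.2205 0.2 -81.6
```

```text
clock: 2.18
ee_pos: [0.5467, 0.2251, 0.2245]
tcp_rot: [-0.694, -0.121, 0.7, -0.115]
ft_force: [0.9, 0.9, 0.5]
opening: 0.469
t 2.18 pos [0.5467 0.2251 0.2245] q [0.1871 0.4616 1.1841 0.0076 1.5047 1.4219] F [0.9047 0.9157 0.5075] M [-0.0369  0.0289 -0.0079] open mm 40.1
x [-0.0102  0.0058 -0.9999] y [ 0.3292 -0.9442 -0.0089] z [-0.9442 -0.3292  0.0077] yaw of tool y deg -70.7819860154156
tool shift to target [0.0245 0.0046 0.001 ]
rotvec deg [10.8198  0.4861  0.4649]
```

```bash
python3 -m inch '[5,0.5,0.5,0.01,0.0045,0.001,0.04, 5.5,0,0,0.02,0,0,0.04,0,0,0,0.02,0,0,0.04,0,0,0,0.01,0,0,0.04,0,0,0,0,0,0,0.04]'
python3 st.py 0.547 0.2205 0.08 -81.6
```

```text
clock: 2.6
ee_pos: [0.5459, 0.2156, 0.1653]
tcp_rot: [0.707, 0.048, -0.704, 0.048]
ft_force: [0.6, -0.8, -0.0]
opening: 0.469
t 2.6 pos [0.5459 0.2156 0.1653] q [ 0.175   0.4956  1.3037 -0.001   1.3371  1.6093] F [ 0.6253 -0.7581 -0.0223] M [ 0.0273  0.0069 -0.0007] open mm 40.0
x [ 0.0053 -0.     -1.    ] y [ 0.1362 -0.9907  0.0007] z [-0.9907 -0.1362 -0.0052] yaw of tool y deg -82.17036355772636
tool shift to target [ 0.0853 -0.0048 -0.0013]
rotvec deg [-0.5703 -0.2977 -0.0441]
```

```bash
python3 -m inch '[-0.5,-0.3,0,0,-0.0045,-0.001,0.04, 0,0,0,0,0,0,0.04,0,0,0,0,0,0,0.04,0,0,0,0,0,0,0.04,0,0,0,0,0,0,0.04]'
python3 st.py 0.547 0.2205 0.08 -81.6
python3 - <<'E'
from bench import cams
from h import *
a=[]
for n,c in(("side",(267,240)),("top",(213,205))):
    f=cams.grab_frame(n);u,v=c
    a.append(cv2.resize(f["color"][v-45:v+45,u-40:u+40],None,fx=5,fy=5,interpolation=cv2.INTER_CUBIC))
cv2.imwrite("pics/pre.png",np.hstack(a)[:,:,::-1])
E
```

```text
clock: 3.02
ee_pos: [0.5468, 0.219, 0.1688]
tcp_rot: [0.707, 0.051, -0.704, 0.051]
ft_force: [0.2, 0.6, -0.2]
opening: 0.467
t 3.02 pos [0.5468 0.219  0.1688] q [ 0.1806  0.4965  1.2909 -0.0009  1.3506  1.6071] F [ 0.2306  0.5956 -0.2459] M [0.0027 0.036  0.0053] open mm 39.9
x [ 0.0036 -0.0002 -1.    ] y [ 0.144  -0.9896  0.0007] z [-0.9896 -0.144  -0.0035] yaw of tool y deg -81.72221760450729
tool shift to target [ 0.0888 -0.0015 -0.0001]
rotvec deg [-0.1221 -0.1999 -0.0431]
```

View pics/pre.png

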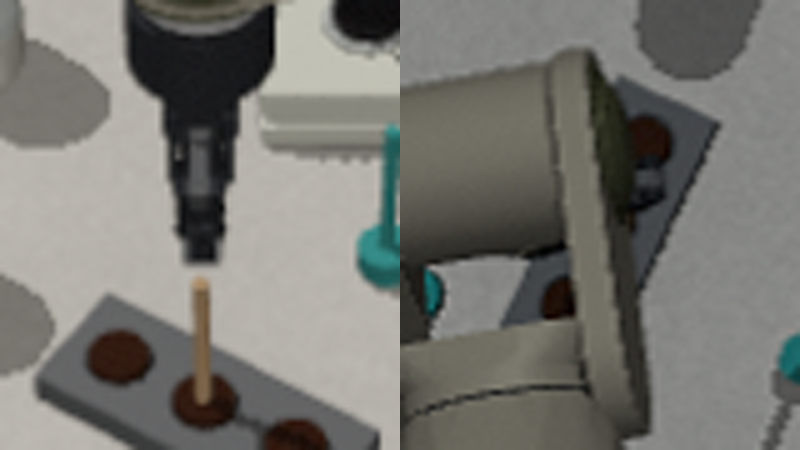

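The side view shows the fingers (about (200,240) in the crop) straight above the stick's top (200,285). I'll descend now.

```bash
python3 -m inch '[0,0,0,0.02,-0.001,0,0.04, 0,0,0,0.02,0,0,0.04,0,0,0,0.02,0,0,0.04,0,0,0,0.015,0,0,0.04,0,0,0,0.003,0,0,0.04]'
python3 st.py 0.547 0.2205 0.08 -81.6
```

```text
clock: 3.53
ee_pos: [0.5485, 0.2205, 0.0907]
tcp_rot: [0.709, 0.051, -0.702, 0.051]
ft_force: [-0.4, -0.9, -1.2]
opening: 0.465
t 3.53 pos [0.5485 0.2205 0.0907] q [ 0.1826  0.5787  1.3922 -0.001   1.1601  1.6089] F [-0.3607 -0.9164 -1.2412] M [ 0.0431 -0.062   0.0208] open mm 39.7
x [ 0.0105  0.001  -0.9999] y [ 0.1444 -0.9895  0.0005] z [-0.9895 -0.1444 -0.0106] yaw of tool y deg -81.69794339874827
tool shift to target [ 0.0107 -0.0002  0.0016]
rotvec deg [-0.0978 -0.6049 -0.0291]
```

```bash
python3 -m inch '[0,-0.6,0,0.011,0,0.001,0.04, 0,0,0,0,0,0,0.02,0,0,0,0,0,0,0,0,0,0,0,0,0,0,0,0,0,0,0,0,0]' 30
python3 -m inch '[0,0,0,0,0,0,0, 0,0,0,0,0,0,0,0,0,0,0,0,0,0,0,0,0,0,0,0,0,0,0,0,0,0,0,0]' 30
python3 st.py 0.547 0.2205 0.08 -81.6
```

```text
clock: 3.95
ee_pos: [0.5484, 0.2206, 0.0804]
tcp_rot: [0.706, 0.051, -0.705, 0.051]
ft_force: [0.5, 0.1, 0.1]
opening: 0.107
clock: 4.37
ee_pos: [0.5485, 0.2206, 0.082]
tcp_rot: [0.706, 0.051, -0.704, 0.051]
ft_force: [-0.3, -1.1, -0.4]
opening: 0.103
t 4.37 pos [0.5485 0.2206 0.082 ] q [ 0.1826  0.5922  1.3955 -0.0008  1.1516  1.6085] F [-0.2596 -1.1133 -0.4275] M [-0.0347  0.1028  0.0268] open mm 8.8
x [ 0.0024 -0.0003 -1.    ] y [ 0.1447 -0.9895  0.0007] z [-0.9895 -0.1447 -0.0023] yaw of tool y deg -81.68165066897521
tool shift to target [ 0.002  -0.0002  0.0015]
rotvec deg [-0.0816 -0.1319 -0.0381]
```

```bash
python3 -m inch '[0,0,0,-0.01,0,0,0, 0,0,0,-0.015,0,0,0,0,0,0,-0.02,0,0,0,0,0,0,-0.025,0,0,0,0,0,0,-0.025,0,0,0]'
python3 -m inch '[0,0,0,-0.025,0,0,0, 0,0,0,-0.02,0,0,0,0,0,0,-0.015,0,0,0,0,0,0,-0.005,0,0,0,0,0,0,0,0,0,0]'
python3 st.py 0.514 -0.2455 0.22 -81.6
python3 - <<'E'
from bench import cams
from h import *
f=cams.grab_frame("side")
cv2.imwrite("pics/lift.png",cv2.resize(f["color"][150:310,180:340],None,fx=3.5,fy=3.5,interpolation=cv2.INTER_CUBIC)[:,:,::-1])
E
```

```text
clock: 4.78
ee_pos: [0.5466, 0.2203, 0.1782]
tcp_rot: [-0.703, -0.051, 0.708, -0.052]
ft_force: [0.4, 0.2, 0.5]
opening: 0.109
clock: 5.2
ee_pos: [0.548, 0.2208, 0.2568]
tcp_rot: [0.708, 0.052, -0.702, 0.051]
ft_force: [-0.8, 0.0, -1.5]
opening: 0.105
t 5.2 pos [0.548  0.2208 0.2568] q [0.1828 0.4343 1.1366 0.0001 1.562  1.6084] F [-0.8086  0.0355 -1.5187] M [-0.0095 -0.0192  0.0567] open mm 9.0
x [ 0.0085  0.0016 -1.    ] y [ 0.1447 -0.9895 -0.0004] z [-0.9894 -0.1447 -0.0087] yaw of tool y deg -81.68051989095736
tool shift to target [0.0357 0.4565 0.1015]
rotvec deg [-0.0806 -0.497   0.0221]
```

View pics/lift.png

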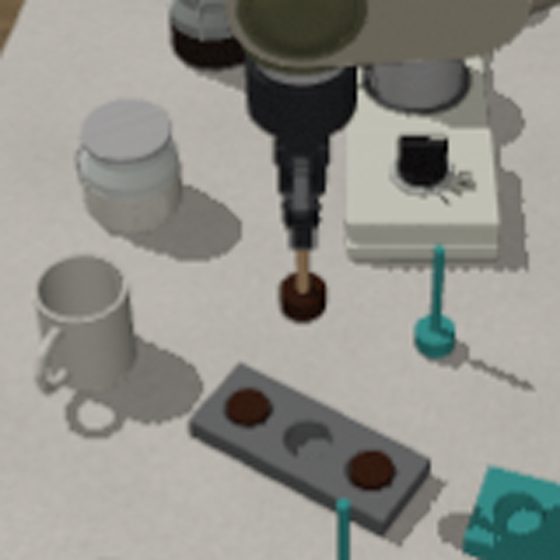

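The pop hangs upright in the gripper (block at about (302,297) in the crop), and the middle cavity is empty with both pucks still in place. I'll carry it to the jug.

```bash
python3 -m inch '[0,-0.4,0,0,0.015,0.003,0, 0,0,0,0.002,0.025,0.0055,0,0,0,0,0.002,0.03,0.0065,0,0,0,0,0.002,0.03,0.0065,0,0,0,0,0.002,0.03,0.0065,0]'
python3 -m inch '[0,0,0,0,0.03,0.0065,0, 0,0,0,0,0.03,0.0065,0,0,0,0,0,0.03,0.0065,0,0,0,0,0,0.03,0.0065,0,0,0,0,0,0.03,0.0065,0]'
python3 st.py 0.514 -0.2455 0.23 -81.6
```

```text
clock: 5.67
ee_pos: [0.5368, 0.0889, 0.2422]
tcp_rot: [-0.702, -0.055, 0.708, -0.054]
ft_force: [1.8, 1.0, -0.9]
opening: 0.106
clock: 6.08
ee_pos: [0.5236, -0.0708, 0.2349]
tcp_rot: [-0.698, -0.057, 0.712, -0.053]
ft_force: [1.2, 0.2, -0.5]
opening: 0.109
t 6.08 pos [ 0.5236 -0.0708  0.2349] q [-0.3575  0.3491  1.3363 -0.0023  1.4764  1.0581] F [ 1.2361  0.1697 -0.485 ] M [ 0.0142 -0.0536  0.0219] open mm 9.3
x [-0.0197  0.0049 -0.9998] y [ 0.1547 -0.9879 -0.0079] z [-0.9878 -0.1548  0.0187] yaw of tool y deg -81.09913797578656
tool shift to target [0.0042 0.1712 0.0364]
rotvec deg [0.5051 1.0756 0.448 ]
```

```bash
python3 -m inch '[0.5,1,0.4,0,0.03,0.0065,0, 0,0,0,0,0.03,0.0065,0,0,0,0,0,0.03,0.0065,0,0,0,0,0,0.025,0.0055,0,0,0,0,0,0.018,0.004,0]'
python3 -m inch '[0,0,0,0,0.008,0.002,0, 0,0,0,0,0,0,0,0,0,0,0,0,0,0,0,0,0,0,0,0,0,0,0,0,0,0,0,0]'
python3 st.py 0.514 -0.2455 0.15 -81.6
```

```text
clock: 6.5
ee_pos: [0.5105, -0.2145, 0.2279]
tcp_rot: [-0.702, -0.053, 0.709, -0.048]
ft_force: [-0.5, 0.5, 0.0]
opening: 0.106
clock: 6.92
ee_pos: [0.5082, -0.2235, 0.2235]
tcp_rot: [-0.7, -0.054, 0.711, -0.045]
ft_force: [0.4, 0.0, -0.6]
opening: 0.103
t 6.92 pos [ 0.5082 -0.2235  0.2235] q [-0.627   0.4043  1.2825 -0.0012  1.4748  0.8034] F [ 0.3814  0.0482 -0.5597] M [-0.0075 -0.0153  0.0186] open mm 8.8
x [-0.0169  0.0108 -0.9998] y [ 0.1399 -0.9901 -0.013 ] z [-0.99   -0.1401  0.0153] yaw of tool y deg -81.95785130037164
tool shift to target [ 0.0732  0.0235 -0.0038]
rotvec deg [-0.3521  0.8721  0.7486]
```

```bash
python3 -m inch '[0,0.9,0.75,0,0.012,-0.002,0, 0,0,0,0,0.01,-0.002,0,0,0,0,0,0.002,0,0,0,0,0,0,0,0,0,0,0,0,0,0,0,0]'
python3 st.py 0.514 -0.2455 0.15 -81.6
```

```text
clock: 7.33
ee_pos: [0.5172, -0.2465, 0.2238]
tcp_rot: [0.706, 0.05, -0.704, 0.052]
ft_force: [-0.4, 0.5, -0.9]
opening: 0.108
t 7.33 pos [ 0.5172 -0.2465  0.2238] q [-0.6517  0.4247  1.2481  0.0007  1.4653  0.7746] F [-0.3908  0.4731 -0.8884] M [ 0.0281 -0.0439  0.0376] open mm 9.2
x [ 0.0032 -0.0015 -1.    ] y [ 0.144  -0.9896  0.002 ] z [-0.9896 -0.144  -0.003 ] yaw of tool y deg -81.72204189764861
tool shift to target [ 0.0738 -0.0016  0.0032]
rotvec deg [-0.1219 -0.1695 -0.1133]
```

```bash
python3 -m inch '[0,-0.2,0,0.015,-0.0015,0.003,0, 0,0,0,0.015,0,0,0,0,0,0,0.01,0,0,0,0,0,0,0,0,0,0,0,0,0,0,0,0,0]'
python3 st.py 0.514 -0.2455 0.102 -81.6
python3 - <<'E'
from bench import cams
from h import *
a=[]
for n,c in(("side",(298,160)),("top",(350,215))):
    f=cams.grab_frame(n);u,v=c
    a.append(cv2.resize(f["color"][v-50:v+50,u-40:u+40],None,fx=4.8,fy=4.8,interpolation=cv2.INTER_CUBIC))
cv2.imwrite("pics/jug1.png",np.hstack(a)[:,:,::-1])
E
```

```text
clock: 7.75
ee_pos: [0.5144, -0.2455, 0.1834]
tcp_rot: [0.706, 0.05, -0.705, 0.052]
ft_force: [0.8, -0.4, -1.1]
opening: 0.105
t 7.75 pos [ 0.5144 -0.2455  0.1834] q [-0.6521  0.4519  1.3242 -0.0017  1.3624  0.7745] F [ 0.8218 -0.4188 -1.0952] M [ 0.0303 -0.0361  0.0537] open mm 8.9
x [ 0.0015 -0.0033 -1.    ] y [ 0.1441 -0.9896  0.0034] z [-0.9896 -0.1441 -0.001 ] yaw of tool y deg -81.7176789840312
tool shift to target [ 0.0814 -0.0003  0.0004]
rotvec deg [-0.1176 -0.0558 -0.1976]
```

View pics/jug1.png

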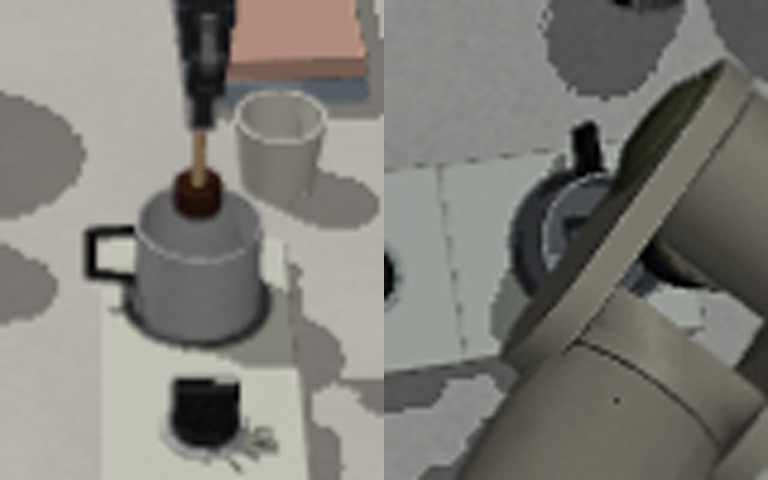

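The pop hangs over the jug's mouth. The block is at about (198,193) in the side crop and the jug's mouth is centred at about (198,225). It stays centred as I lower it.

```bash
python3 -m inch '[0,0,-0.2,0.015,0,0,0, 0,0,0,0.02,0,0,0,0,0,0,0.015,0,0,0,0,0,0,0.008,0,0,0,0,0,0,0,0,0,0]'
python3 st.py 0.514 -0.2455 0.102 -81.6
```

```text
clock: 8.27
ee_pos: [0.5168, -0.247, 0.1286]
tcp_rot: [0.708, 0.049, -0.702, 0.054]
ft_force: [0.4, -1.2, -0.2]
opening: 0.103
t 8.27 pos [ 0.5168 -0.247   0.1286] q [-0.6529  0.5072  1.4014  0.001   1.2218  0.7728] F [ 0.4219 -1.2185 -0.2373] M [ 0.0304 -0.0038 -0.014 ] open mm 8.8
x [ 0.0094 -0.006  -0.9999] y [ 0.1442 -0.9895  0.0073] z [-0.9895 -0.1443 -0.0084] yaw of tool y deg -81.70603474413032
tool shift to target [ 0.0266 -0.0021  0.0028]
rotvec deg [-0.1043 -0.4833 -0.4199]
```

```bash
python3 -m inch '[0,-0.5,-0.4,0.01,-0.002,0.003,0, 0,0,0,0.008,0,0,0,0,0,0,0.003,0,0,0,0,0,0,0,0,0,0,0,0,0,0,0,0,0]'
python3 st.py 0.514 -0.2455 0.102 -81.6
```

```text
clock: 8.68
ee_pos: [0.5144, -0.2462, 0.1083]
tcp_rot: [0.706, 0.05, -0.705, 0.052]
ft_force: [-0.6, 0.1, -0.1]
opening: 0.106
t 8.68 pos [ 0.5144 -0.2462  0.1083] q [-0.6536  0.5297  1.4283 -0.0006  1.1806  0.7725] F [-0.5536  0.1249 -0.0524] M [ 0.0064 -0.0185  0.0036] open mm 9.1
x [ 0.0021 -0.0023 -1.    ] y [ 0.1444 -0.9895  0.0026] z [-0.9895 -0.1444 -0.0017] yaw of tool y deg -81.69657412689298
tool shift to target [ 0.0063 -0.0008  0.0003]
rotvec deg [-0.0964 -0.097  -0.1482]
```

```bash
python3 -m inch '[0,-0.1,-0.1,0.003,0,0,0, 0,0,0,0.002,0,0,0,0,0,0,0,0,0,0,0,0,0,0,0,0,0,0,0,0,0,0,0,0]'
python3 st.py 0.514 -0.2455 0.102 -81.6
```

```text
clock: 9.1
ee_pos: [0.515, -0.2466, 0.1039]
tcp_rot: [0.706, 0.05, -0.705, 0.052]
ft_force: [0.2, -0.6, 0.1]
opening: 0.104
t 9.1 pos [ 0.515  -0.2466  0.1039] q [-0.6535  0.536   1.4313 -0.0007  1.1717  0.7726] F [ 0.1722 -0.6256  0.0714] M [-0.0717 -0.0196  0.0332] open mm 8.9
x [ 0.0017 -0.0021 -1.    ] y [ 0.1444 -0.9895  0.0023] z [-0.9895 -0.1445 -0.0014] yaw of tool y deg -81.69471613313182
tool shift to target [ 0.0019 -0.0012  0.0008]
rotvec deg [-0.0946 -0.078  -0.1313]
```

```bash
python3 -m inch '[0,0,-0.1,0.002,0,0,0, 0,0,0,0.001,0,0,0,0,0,0,0.001,0,0,0,0,0,0,0.001,0,0,0,0,0,0,0.001,0,0,0]'
python3 st.py 0.514 -0.2455 0.102 -81.6
```

```text
clock: 9.52
ee_pos: [0.5156, -0.2469, 0.0992]
tcp_rot: [0.707, 0.05, -0.704, 0.052]
ft_force: [-2.9, 2.2, 15.3]
opening: 0.106
t 9.52 pos [ 0.5156 -0.2469  0.0992] q [-0.654   0.542   1.436   0.001   1.1594  0.7713] F [-2.9149  2.2379 15.3231] M [0.5628 0.6743 0.029 ] open mm 9.1
x [ 0.0039 -0.0018 -1.    ] y [ 0.1445 -0.9895  0.0023] z [-0.9895 -0.1445 -0.0036] yaw of tool y deg -81.69153666919469
tool shift to target [-0.0028 -0.0016  0.0014]
rotvec deg [-0.0913 -0.2057 -0.1334]
```

```bash
python3 -m inch '[0,0,0,-0.0015,0,0,0, 0,0,0,-0.0005,0,0,0,0,0,0,0,0,0,0,0,0,0,0,0,0,0,0,0,0,0,0,0,0]'
python3 st.py 0.514 -0.2455 0.102 -81.6
```

```text
clock: 9.93
ee_pos: [0.5157, -0.2469, 0.1014]
tcp_rot: [0.707, 0.05, -0.704, 0.052]
ft_force: [-0.3, -0.8, -0.2]
opening: 0.104
t 9.93 pos [ 0.5157 -0.2469  0.1014] q [-0.654   0.5393  1.4337  0.001   1.164   0.7714] F [-0.34   -0.7827 -0.1745] M [ 0.0013 -0.0001  0.0106] open mm 8.8
x [ 0.0043 -0.002  -1.    ] y [ 0.1445 -0.9895  0.0026] z [-0.9895 -0.1446 -0.0039] yaw of tool y deg -81.68908273539901
tool shift to target [-0.0006 -0.0016  0.0015]
rotvec deg [-0.0888 -0.2239 -0.1513]
```

```bash
python3 -m inch '[0,0,0,0.001,0,0,0, 0,0,0,0,0,0,0.016,0,0,0,0,0,0,0.024,0,0,0,0,0,0,0.03,0,0,0,0,0,0,0.03]'
python3 st.py 0.514 -0.2455 0.102 -81.6
python3 - <<'E'
from bench import cams
from h import *
a=[]
for n,c in(("side",(298,160)),("top",(350,215))):
    f=cams.grab_frame(n);u,v=c
    a.append(cv2.resize(f["color"][v-50:v+50,u-40:u+40],None,fx=4.8,fy=4.8,interpolation=cv2.INTER_CUBIC))
cv2.imwrite("pics/jug2.png",np.hstack(a)[:,:,::-1])
E
```

```text
clock: 10.35
ee_pos: [0.5156, -0.2469, 0.0998]
tcp_rot: [0.706, 0.051, -0.704, 0.052]
ft_force: [0.0, 0.1, 0.1]
opening: 0.353
t 10.35 pos [ 0.5156 -0.2469  0.0998] q [-0.6541  0.5413  1.4352  0.001   1.1612  0.7713] F [0.0345 0.1258 0.1333] M [-0.0443  0.0224 -0.0362] open mm 30.1
x [ 0.0037 -0.0016 -1.    ] y [ 0.1445 -0.9895  0.0022] z [-0.9895 -0.1445 -0.0034] yaw of tool y deg -81.69231436622353
tool shift to target [-0.0022 -0.0016  0.0014]
rotvec deg [-0.0921 -0.1939 -0.1239]
```

View pics/jug2.png

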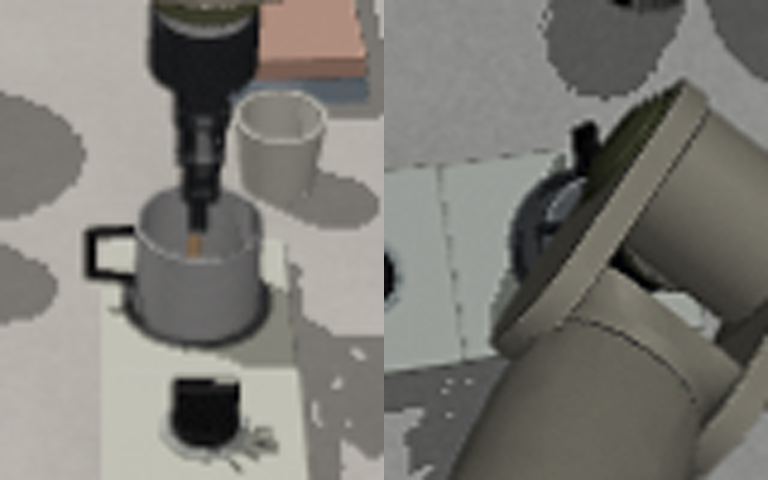

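The stick shows below the fingers at about (195,245) in the crop and is still upright. I'll rise straight up.

```bash
python3 -m inch '[0,0,0,-0.005,0,0,0.035, 0,0,0,-0.01,0,0,0.04,0,0,0,-0.02,0,0,0.04,0,0,0,-0.03,0,0,0.04,0,0,0,-0.03,0,0,0.04]'
python3 -m inch '[0,0,0,-0.02,0,0,0.04, 0,0,0,-0.01,0,0,0.04,0,0,0,0,0,0,0.04,0,0,0,0,0,0,0.04,0,0,0,0,0,0,0.04]'
python3 st.py 0.489 -0.082 0.2 -81.6
python3 - <<'E'
from bench import cams
from h import *
a=[]
for n,c in(("side",(298,160)),("top",(350,215))):
    f=cams.grab_frame(n);u,v=c
    a.append(cv2.resize(f["color"][v-50:v+50,u-40:u+40],None,fx=4.8,fy=4.8,interpolation=cv2.INTER_CUBIC))
cv2.imwrite("pics/jug3.png",np.hstack(a)[:,:,::-1])
E
```

```text
clock: 10.87
ee_pos: [0.5132, -0.2453, 0.1949]
tcp_rot: [-0.703, -0.053, 0.707, -0.049]
ft_force: [0.8, -0.0, 0.3]
opening: 0.467
clock: 11.28
ee_pos: [0.5146, -0.2462, 0.237]
tcp_rot: [0.707, 0.05, -0.703, 0.053]
ft_force: [0.5, -0.4, -0.3]
opening: 0.468
t 11.28 pos [ 0.5146 -0.2462  0.237 ] q [-0.6542  0.4096  1.2341  0.001   1.4905  0.7715] F [ 0.4508 -0.3526 -0.2595] M [ 0.016   0.0481 -0.0571] open mm 39.9
x [ 0.0065 -0.0037 -1.    ] y [ 0.1445 -0.9895  0.0046] z [-0.9895 -0.1446 -0.0059] yaw of tool y deg -81.68893749536745
tool shift to target [ 0.0362 -0.1664  0.0018]
rotvec deg [-0.0882 -0.336  -0.2653]
```

View pics/jug3.png

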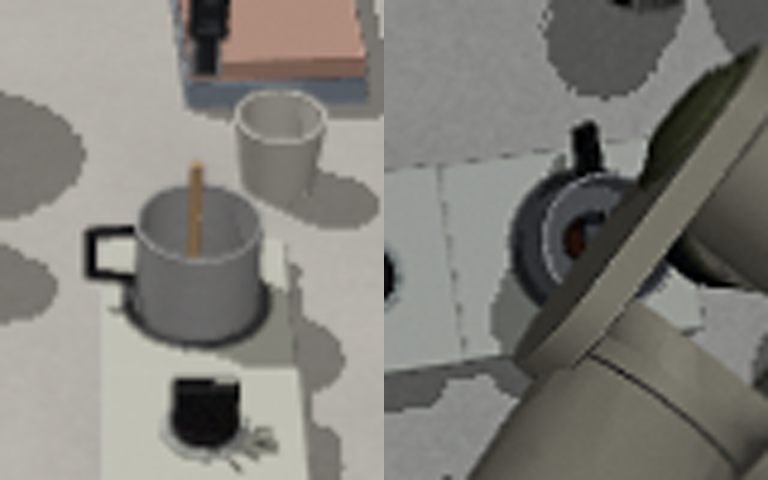

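The pop stands upright in the jug, with the stick at about (195,210) in the side crop. Next is the dial.

```bash
python3 -m inch '[0,-0.3,-0.3,0,-0.025,0,0.04, 0,0,0,0,-0.035,0,0.04,0,0,0,0,-0.035,0,0.04,0,0,0,0,-0.035,0,0.04,0,0,0,0.01,-0.025,0,0.04]'
python3 -m inch '[0,0,0,0.01,-0.008,0,0.04, 0,0,0,0.01,0,0,0.04,0,0,0,0.005,0,0,0.04,0,0,0,0,0,0,0.04,0,0,0,0,0,0,0.04]'
python3 st.py 0.4893 -0.0822 0.062 -81.6
```

```text
clock: 11.8
ee_pos: [0.4907, -0.0919, 0.2217]
tcp_rot: [-0.703, -0.05, 0.708, -0.046]
ft_force: [1.4, -0.0, 0.9]
opening: 0.472
clock: 12.22
ee_pos: [0.4861, -0.0771, 0.1918]
tcp_rot: [-0.7, -0.054, 0.711, -0.047]
ft_force: [-0.8, 0.3, 0.1]
opening: 0.467
t 12.22 pos [ 0.4861 -0.0771  0.1918] q [-0.3996  0.3228  1.5097  0.0025  1.3277  1.0276] F [-0.8049  0.2517  0.0857] M [ 0.0191 -0.0889  0.0267] open mm 39.9
x [-0.0162  0.0095 -0.9998] y [ 0.1424 -0.9897 -0.0117] z [-0.9897 -0.1425  0.0147] yaw of tool y deg -81.81495039166387
tool shift to target [ 0.1296  0.007  -0.0043]
rotvec deg [-0.21    0.8382  0.6699]
```

```bash
python3 -m inch '[-0.2,0.8,0.7,0.015,0.005,-0.003,0.04, 0,0,0,0.025,0,0,0.04,0,0,0,0.025,0,0,0.04,0,0,0,0.01,0,0,0.04,0,0,0,0,0,0,0.04]'
python3 st.py 0.4893 -0.0822 0.062 -81.6
python3 - <<'E'
from bench import cams
from h import *
a=[]
for n,c in(("side",(300,185)),("top",(310,215))):
    f=cams.grab_frame(n);u,v=c
    a.append(cv2.resize(f["color"][v-50:v+50,u-40:u+40],None,fx=4.8,fy=4.8,interpolation=cv2.INTER_CUBIC))
cv2.imwrite("pics/dial1.png",np.hstack(a)[:,:,::-1])
E
```

```text
clock: 12.63
ee_pos: [0.492, -0.0852, 0.116]
tcp_rot: [0.707, 0.049, -0.703, 0.052]
ft_force: [-0.2, 0.6, 0.1]
opening: 0.462
t 12.63 pos [ 0.492  -0.0852  0.116 ] q [-0.4084  0.4131  1.6196 -0.0014  1.1024  1.0202] F [-0.165   0.5592  0.1308] M [-0.016  -0.0157 -0.048 ] open mm 39.5
x [ 0.0055 -0.0037 -1.    ] y [ 0.1423 -0.9898  0.0044] z [-0.9898 -0.1423 -0.0049] yaw of tool y deg -81.8191405061278
tool shift to target [ 0.054  -0.0036  0.0026]
rotvec deg [-0.2185 -0.2817 -0.2553]
```

View pics/dial1.png

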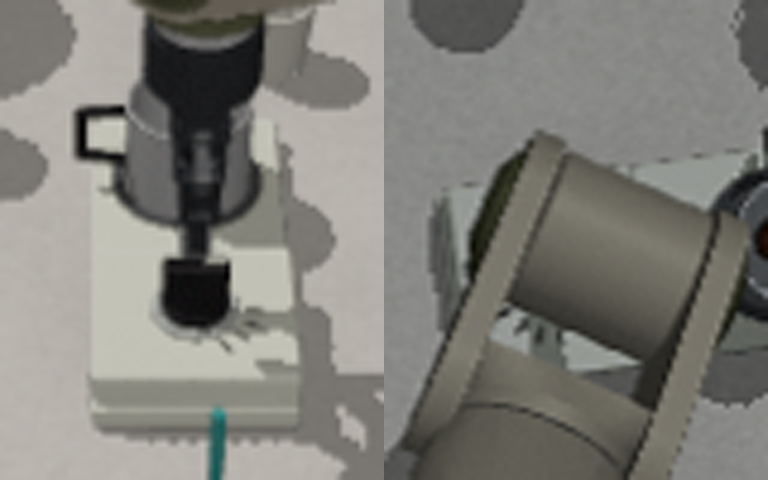

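The fingers are right over the bar (top at about (197,265) in the side crop). I'll lower them around it.

```bash
python3 -m inch '[-0.2,-0.3,-0.2,0.012,-0.0035,0.0025,0.04, 0,0,0,0.015,0,0,0.04,0,0,0,0.013,0,0,0.04,0,0,0,0.004,0,0,0.04,0,0,0,0,0,0,0.04]'
python3 st.py 0.4893 -0.0822 0.062 -81.6
```

```text
clock: 13.15
ee_pos: [0.494, -0.0849, 0.0786]
tcp_rot: [0.71, 0.048, -0.701, 0.054]
ft_force: [-0.1, -0.7, 0.2]
opening: 0.469
t 13.15 pos [ 0.494  -0.0849  0.0786] q [-0.4064  0.4657  1.6663 -0.0011  0.9941  1.0198] F [-0.1331 -0.6606  0.1692] M [ 0.0278  0.0378 -0.014 ] open mm 40.1
x [ 0.0138 -0.007  -0.9999] y [ 0.1447 -0.9894  0.0089] z [-0.9894 -0.1448 -0.0126] yaw of tool y deg -81.68237486604296
tool shift to target [ 0.0165 -0.0035  0.0045]
rotvec deg [-0.0791 -0.7244 -0.5107]
```

```bash
python3 -m inch '[0,-0.7,-0.5,0.005,-0.0035,0.0045,0.04, 0,0,0,0.008,0,0,0.04,0,0,0,0.001,0,0,0.04,0,0,0,0,0,0,0.04,0,0,0,0,0,0,0.04]'
python3 st.py 0.4893 -0.0822 0.062 -81.6
```

```text
clock: 13.57
ee_pos: [0.4903, -0.0828, 0.0664]
tcp_rot: [0.707, 0.051, -0.704, 0.052]
ft_force: [-0.6, 0.1, 0.6]
opening: 0.465
t 13.57 pos [ 0.4903 -0.0828  0.0664] q [-0.4059  0.4826  1.6833  0.0002  0.9714  1.0198] F [-0.6481  0.105   0.6386] M [-0.0399  0.0136  0.0157] open mm 39.7
x [ 0.004  -0.0015 -1.    ] y [ 0.1444 -0.9895  0.0021] z [-0.9895 -0.1444 -0.0038] yaw of tool y deg -81.69617320569769
tool shift to target [ 0.0044 -0.0007  0.0009]
rotvec deg [-0.0959 -0.2156 -0.1205]
```

```bash
python3 -m inch '[0,-0.2,-0.1,0.0045,-0.0007,0.001,0.04, 0,0,0,0.001,0,0,0.03,0,0,0,0,0,0,0,0,0,0,0,0,0,0,0,0,0,0,0,0,0]' 40
python3 -m inch '[0,0,0,0,0,0,0,0,0,0,0,0,0,0,0,0,0,0,0,0,0,0,0,0,0,0,0,0,0,0,0,0,0,0,0]' 40
python3 st.py 0.4893 -0.0822 0.062 -81.6
```

```text
clock: 13.98
ee_pos: [0.4899, -0.0851, 0.0614]
tcp_rot: [0.706, 0.049, -0.705, 0.053]
ft_force: [0.8, 7.2, -0.3]
opening: 0.157
clock: 14.4
ee_pos: [0.4899, -0.085, 0.0614]
tcp_rot: [0.706, 0.049, -0.705, 0.053]
ft_force: [0.2, -0.1, 0.4]
opening: 0.156
t 14.4 pos [ 0.4899 -0.085   0.0614] q [-0.4081  0.4909  1.6875 -0.0051  0.9592  1.0207] F [ 0.2101 -0.1044  0.4095] M [ 0.2088  0.0192 -0.0379] open mm 13.3
x [ 0.002  -0.0054 -1.    ] y [ 0.1444 -0.9895  0.0056] z [-0.9895 -0.1444 -0.0012] yaw of tool y deg -81.69647333423843
tool shift to target [-0.0006 -0.0028  0.0002]
rotvec deg [-0.0963 -0.0688 -0.3218]
```

```bash
python3 -m inch '[4,0,0,0,0,0,0,5,0,0,0,0,0,0,5,0,0,0,0,0,0,5,0,0,0,0,0,0,5,0,0,0,0,0,0]' 50
python3 st.py 0.4899 -0.085 0.062 -105.6
```

```text
clock: 14.82
ee_pos: [0.49, -0.0852, 0.0614]
tcp_rot: [0.701, -0.104, -0.699, -0.099]
ft_force: [-0.3, -1.1, -0.2]
opening: 0.158
t 14.82 pos [ 0.49   -0.0852  0.0614] q [-0.4078  0.4909  1.6874 -0.0064  0.9587  1.4548] F [-0.2886 -1.0756 -0.2257] M [ 0.1474 -0.0157  0.1576] open mm 13.5
x [ 0.0021 -0.0066 -1.    ] y [-0.2842 -0.9587  0.0057] z [-0.9587  0.2842 -0.0038] yaw of tool y deg -106.51398666632831
tool shift to target [-0.0006 -0.0001  0.0001]
rotvec deg [-0.9134 -0.2173 -0.3282]
```

```bash
python3 -m inch '[5,0,0,0,0,0,0,5,0,0,0,0,0,0,5,0,0,0,0,0,0,5,0,0,0,0,0,0,5,0,0,0,0,0,0]' 50
python3 st.py 0.4899 -0.085 0.062 -144.7
```

```text
clock: 15.23
ee_pos: [0.4899, -0.0854, 0.0614]
tcp_rot: [0.66, -0.26, -0.657, -0.255]
ft_force: [-1.3, -0.4, 0.3]
opening: 0.156
t 15.23 pos [ 0.4899 -0.0854  0.0614] q [-0.4077  0.4909  1.6876 -0.0079  0.9582  1.9129] F [-1.2637 -0.3769  0.2709] M [ 0.0722 -0.0816  0.0456] open mm 13.3
x [ 0.002  -0.0079 -1.    ] y [-0.6781 -0.7349  0.0045] z [-0.7349  0.6781 -0.0068] yaw of tool y deg -132.6984843862344
tool shift to target [-0.0006 -0.0003  0.0003]
rotvec deg [12.0023 -0.4133 -0.2138]
```

```bash
python3 -m inch '[4,0,0,0,0,0,0,4,0,0,0,0,0,0,3,0,0,0,0,0,0,0.5,0,0,0,0,0,0,0,0,0,0,0,0,0]' 50
python3 st.py 0.4899 -0.085 0.062 -144.7
```

```text
clock: 15.65
ee_pos: [0.4899, -0.0855, 0.0615]
tcp_rot: [0.63, -0.328, -0.625, -0.323]
ft_force: [-0.3, -1.3, -0.5]
opening: 0.156
t 15.65 pos [ 0.4899 -0.0855  0.0615] q [-0.4073  0.4908  1.6877 -0.0092  0.9577  2.1263] F [-0.2885 -1.3435 -0.5002] M [ 0.1369 -0.026   0.1699] open mm 13.3
x [ 0.002  -0.0091 -1.    ] y [-0.8178 -0.5755  0.0036] z [-0.5755  0.8177 -0.0086] yaw of tool y deg -144.86253263907423
tool shift to target [-0.0006 -0.0003  0.0004]
rotvec deg [-0.1617 -0.4902 -0.2055]
```

```bash
python3 -m inch '[0,0,0,0,0,0,0,0,0,0,0,0,0,0,0,0,0,0,0,0,0,0,0,0,0,0,0,0,0,0,0,0,0,0,0]' 60
python3 st.py 0.4899 -0.085 0.062 -144.7
python3 - <<'E'
from bench import cams
from h import *
a=[]
for n,c in(("side",(300,180)),("top",(320,215))):
    f=cams.grab_frame(n);u,v=c
    np.savez(n+"_end.npz",**f)
    a.append(cv2.resize(f["color"][v-60:v+60,u-45:u+45],None,fx=4.4,fy=4.4,interpolation=cv2.INTER_CUBIC))
cv2.imwrite("pics/dial2.png",np.hstack(a)[:,:,::-1])
cv2.imwrite("pics/sideend.png",np.load("side_end.npz")["color"][:,:,::-1])
E
```

```text
clock: 16.07
ee_pos: [0.4899, -0.0855, 0.0615]
tcp_rot: [0.631, -0.327, -0.626, -0.322]
ft_force: [-0.1, -0.7, 0.2]
opening: 0.155
t 16.07 pos [ 0.4899 -0.0855  0.0615] q [-0.4072  0.4907  1.6879 -0.0095  0.9575  2.1214] F [-0.0939 -0.7452  0.1609] M [ 0.1198 -0.0653  0.1064] open mm 13.2
x [ 0.002  -0.0093 -1.    ] y [-0.8148 -0.5797  0.0037] z [-0.5797  0.8148 -0.0087] yaw of tool y deg -144.56824326927392
tool shift to target [-0.0005 -0.0003  0.0004]
rotvec deg [ 0.1327 -0.5003 -0.2141]
```

View pics/dial2.png

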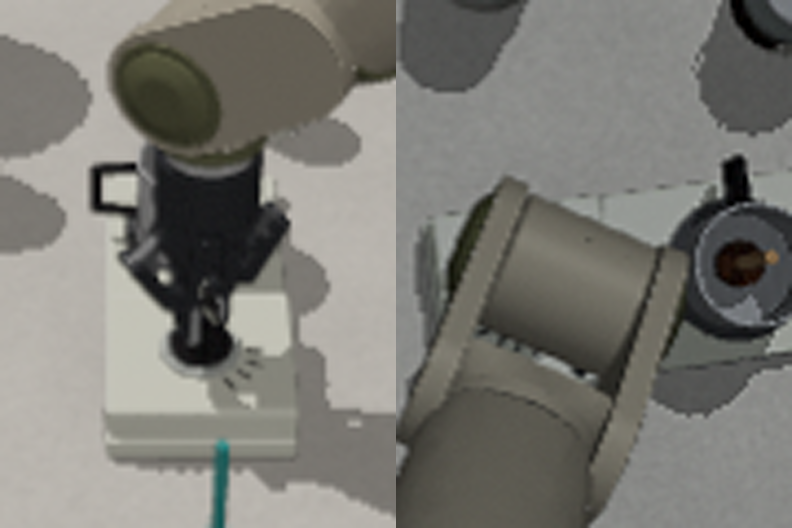

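View pics/sideend.png

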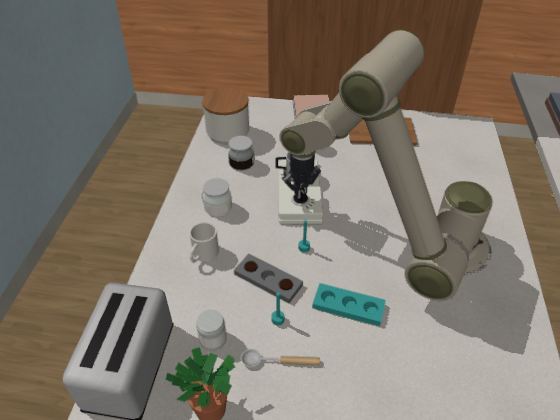

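```bash
python3 -m inch '[0,0,0,0,0,0,0,0,0,0,0,0,0,0,0,0,0,0,0,0,0,0,0,0,0,0,0,0,0.7,0,0,0,0,0,0]' 60
python3 st.py 0.4899 -0.085 0.062 -144.7
python3 - <<'E'
from h import *
from bench import env
import st
P=cloud(dict(np.load("side_end.npz")));x,y,z=P[...,0],P[...,1],P[...,2]
t=P[(abs(x-.514)<.03)&(abs(y+.246)<.03)&(z>.1)&(z<.16)];print("side stick pts",len(t))
f=dict(np.load("top_end.npz"));P=cloud(f);x,y,z=P[...,0],P[...,1],P[...,2]
t=P[(abs(x-.514)<.03)&(abs(y+.246)<.03)&(z>.06)&(z<.16)];print(len(t),t[np.argsort(-t[:,2])][:5])
b=P[(abs(x-.514)<.03)&(abs(y+.246)<.03)&(z>.04)&(z<.055)];print("block",len(b),b.mean(0))
E
```

```text
clock: 16.58
ee_pos: [0.4899, -0.0855, 0.0615]
tcp_rot: [0.629, -0.331, -0.624, -0.325]
ft_force: [-0.8, -0.2, 0.4]
opening: 0.15
t 16.58 pos [ 0.4899 -0.0855  0.0615] q [-0.4072  0.4907  1.6878 -0.0094  0.9576  2.1337] F [-0.8253 -0.167   0.4306] M [ 0.0866 -0.079   0.1487] open mm 12.8
x [ 0.002  -0.0093 -1.    ] y [-0.8219 -0.5696  0.0036] z [-0.5696  0.8219 -0.0088] yaw of tool y deg -145.27562615024837
tool shift to target [-0.0005 -0.0003  0.0004]
rotvec deg [-0.5747 -0.5019 -0.2107]
side stick pts 0
28 [[ 0.5193 -0.242   0.148 ]
 [ 0.5194 -0.2484  0.1473]
 [ 0.5193 -0.2453  0.1472]
 [ 0.5163 -0.2485  0.1466]
 [ 0.5132 -0.2424  0.146 ]]
block 75 [ 0.5167 -0.2423  0.0466]
```

```bash
python3 -c "
from bench import env
print(env.finish_job()); s=env.read_state(); print(s['clock'],s['tcp_rot'],s['moment'])"
```

```text
the job is handed in; nothing more can be done
None
the job is handed in; nothing more can be done
```

I lifted the pop by its stick out of the middle cavity, stood it upright in the jug and let go. Then I turned the dial clockwise past the first two clicks and handed the job in at about 16.6 s, still gripping it.

- **Pop:** the last top picture puts the stick's top at 147 mm, as it should be with the pop standing on the jug floor. Block and stick line up near the jug's axis. A search of the last side picture for the stick found no points; the arm seems to be in the way there.
- **Dial:** by the tool's rotation it was at about 63.6° (1.11 rad). The third click is at 1.05 and the stop at 1.16. The twisting moment of about 0.15 N m was a little above the expected 0.10–0.13 N m. The bar was hidden by the gripper, so I could not see its angle, only infer it from the tool.
- **Everything else:** both plain chocolates were still in the mould in the last side picture. The other items looked unmoved there, by eye only.
- **Forces:** the highest I saw, at the end of any move, was about 15 N, as the pop touched the jug floor.

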